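# Clamp the loaded board in its test fixture

### The job

Two board test fixtures stand on the bench. On the one holding the green circuit board, slide the yellow safety catch fully out to its released end, then throw the red-knobbed lever fully over so that its rubber foot comes down on the board, and let go. Do not touch the empty fixture.

Things in the scene. Friction and masses are not known exactly. Their poses are not given: they have to be found in the camera images.
- fixture: The loaded test fixture: fixed grey box 220 x 220 mm, 50 mm high, with a green board 120 x 156 mm on it. Origin at the centre of its underside. x: the way the lever is thrown (away from the robot, turned up to 15 degrees); y: the way the catch slides to release; z up. Lever pivot at (-50, 0, 85) mm, hinge line along y.
- catch_tab (a point): Top centre of its yellow catch tab, 170 mm above the bench; axes as the fixture's. Tab 32 (x) x 14 (y) x 56 mm tall, on a 12 mm steel bolt that runs from it in -y, 44 mm below this point, across the front of the lever's rod. The bolt passes a guide block, 11 mm in -y of the locked tab, whose top is 35 mm below this point: push the tab from inside, above the guide, or pinch it.
- catch (a joint): Slide of that catch in m: 0 to 0.006 locked (start), 0.030 fully released, at its stop. Stays where left; about 3 N moves it. The bolt blocks the lever until about 0.020.
- lever_knob (a point): Centre of the red ball knob, 30 mm across, on the loaded fixture's lever: a 12 mm rod, 110 mm from pivot to this point. At the start it leans back (to -x) 36 degrees, knob 174 mm above the bench; thrown, it leans 36 degrees to +x. Rigid with it, 54 degrees ahead of the rod, is an arm 82 mm long with a rubber foot, nearly upright at first, that comes down onto the board.
- lever (a joint): Angle of that lever in rad: 0 to 0.03 leaning back (start), 0.625 upright, 1.25 fully over at its stop, foot down on the board. Stays where left; about 3 N at the knob moves it.
- spare: The other fixture, beside the loaded one on either side: same make and size, with its own yellow catch and red-knobbed lever, but empty, with bare brass pins and no green board. Fixed. Origin at the centre of its underside, axes as the loaded one's. Leave it alone.

How it is judged:
On the way, in this order (a step that is already met when the one before it is completed fails the run):
1. the catch is slid out to its released end while the lever still leans back (value of joint catch above 0.022 m and value of joint lever below 0.15 rad), for 0.1 s.
2. the lever is thrown over (value of joint lever above 1.07 rad), for 0.2 s.
At the end, for the whole second after the job is handed in: The loaded fixture's catch is out (beyond 22 of its 30 mm) and its lever is over (beyond 1.07 rad, within about 10 degrees of its stop) and at rest (value of joint catch above 0.022 m and value of joint lever above 1.07 rad and velocity of joint lever between -0.05 and 0.05 rad/s); the robot touches nothing.
It fails at once if the robot touches the empty fixture, its catch or its lever (more than 2 N) (contact force between any of the fingers, the arm and spare above 2 N).
It also fails if it takes over 40 s, if anything falls off the work surface, if the arm or the gripper's body presses on something with over 40 N, if the wrist force passes 120 N, or if a joint passes its speed limit or range.

### The arm

A 7-joint arm with a two-finger parallel gripper is mounted at the origin on the work surface. World frame = base frame: x ahead of the robot, y to its left, z up, the work surface at z = 0. Lengths are in m, angles in rad, forces in N, time in s.
With the tool pointing down it reaches from about 0.425 to 0.875 m from the base axis. Payload 4.7 kg.
Tool frame: the origin (TCP) lies midway between the tips of the shut fingers; the grasp point (between the pads) lies 19 mm behind it; x points along the fingers, y is the direction in which the jaws open and shut, and the axes are right-handed (so a half turn about x gives the same grasp; the last joint's range is limited). The gripper opens to 87 mm and grips with 3 to 60 N. Pads are 19 mm wide; open, the fingers measure 117 mm over their backs; the gripper's body (75 mm by 190 mm) begins 51 mm behind the grasp point.
Start: joints at [1.204, 0.321, -0.07, 1.45, 0.023, 1.371, -0.057], TCP at [0.242, -0.603, 0.223] pointing down, gripper open.
Joint ranges: [-2.86, 2.86], [-0.3, 2.09], [-1.38, 1.24], [0.06, 2.45], [-1.56, 4.7], [0.09, 2.05], [-2.69, 2.69]. Speed limits (rad/s): [2.57, 2.57, 3.14, 3.14, 3.14, 3.14, 3.14].

### API

Orientations are given as a rotation vector (axis times angle).
In Python, from bench import ctrl gives the robot as it stands. The module is installed in compiled form; this text tells all that it offers.
- The arm moves only by the shell command python3 -m jog 'ROWS' [FORCE]. ROWS is JSON, a list of rows, each an object with "rot": the turn, a rotation vector about the tool's x, y, z in units of 5 degrees (1.0 is 5 degrees), a list of three; "travel": the shift along the tool's x, y, z in units of 0.3 m (1.0 is 0.3 m), a list of three; "jaw": the closure, from -1 (fully open) to 1 (shut), so that 0 is half open. In form: [{"rot": [ax, ay, az], "travel": [tx, ty, tz], "jaw": jaw}, ...]. A call has 1 to 8 rows; each row shifts and turns the commanded pose from where the row before left it, along the tool's axes as they then stand; what a row does not reach is not made up. A row lasts 1/10 s, in which the tool goes at most 50 mm and 8.59 degrees, less where a joint would pass 70% of its speed; a pose out of reach is approached as far as the arm can. A call with a number of a shift or a turn outside -1 to 1 is refused whole. A call with a gripper value outside its range is refused whole. The fingers move at their own pace and stop on an object; FORCE is the grip in N (left out, the last holds). Time passes only in rows, so rows that do not move let the fingers close. It gives the time, the measured TCP pose, the force and the opening at its end, in the units of the state.
- ctrl.get_state(): the state, without advancing time (a new reading comes with each control period).
- ctrl.get_image(name): name is "scene" or "top" or "wrist"; returns the picture (480x640x3 uint8, red, green, blue); there is no depth.
- ctrl.camera_model(name): a dict with "mtx" (3x3 intrinsics, pixels), "extrinsics" (4x4, takes a point from world to camera coordinates); the wrist camera has in their place "hand_eye" (4x4, takes a point from camera to tool coordinates, whose origin is the TCP and whose axes are the tool frame's). Camera axes: x right, y up, looking along -z (the intrinsics and any distortion apply to the point x, -y, -z); pixel columns grow to the right and rows downward; lengths in m; the calibration is good to about 2 mm. The wrist camera is an equidistant fisheye: a pixel r from the principal point sees the ray r / f radians off the axis. A picture is of the moment at which its call begins: read the wrist's pose just before it. camera_model takes no time and is no camera call.
- ctrl.close_job(): hands the job in, once; it reports no verdict.
The state is a dict: "time": time; "joint_positions": joint angles; "qd": joint speeds; "joint_torque": joint torques, N m; "position": TCP position; "tool_rot": TCP orientation; "ft_force": force on the tool from outside, world axes, zero at the start; "torque": the same for the moment, N m; "grip_width": opening from 0.0 (shut) to 1.0 (fully open).
Only numpy, scipy, OpenCV 4.12 (cv2) and the standard library are available. Lean on these libraries where they do the work, as an engineer would, in place of code of your own. Each camera call takes 0.05 s, during which the arm holds its last target.

## Working session

There is one attempt and no reset: what is moved stays moved. The work goes in short steps, Python scripts to look and compute and a shell command to move; the robot and the scene stay as the last step left them, time stands still between calls to the robot, and variables do not carry over. Pictures are saved under pics/ and viewed, and the job is handed in when it is done.

```bash
mkdir -p pics
python3 - <<'E'
from bench import ctrl
import cv2
s=ctrl.get_state();print(s)
for n in("scene","top"):
    cv2.imwrite(f"pics/{n}0.png",ctrl.get_image(n)[:,:,::-1]); print(ctrl.camera_model(n))
print(ctrl.camera_model("wrist"))
E
```

```text
{'time': 0.0, 'joint_positions': array([ 1.20410897,  0.32184855, -0.07011681,  1.45169793,  0.02258454,
        1.37083666, -0.05689939]), 'qd': array([-0.00212232, -0.00120804, -0.00025919, -0.00148794, -0.00048643,
       -0.00035076,  0.0002016 ]), 'joint_torque': array([ 5.81938116e-05, -4.91289067e+01, -4.03471906e-01, -3.12527633e+01,
       -6.37629256e-02,  4.38201951e-02,  2.13743347e-04]), 'position': array([ 0.24133347, -0.60291143,  0.22143369]), 'tool_rot': array([ 2.013305  ,  0.39017235, -2.01423567]), 'ft_force': array([-0.27639104, -0.0924337 ,  0.29350171]), 'torque': array([ 0.06751931, -0.0262182 , -0.00360868]), 'grip_width': 1.0025685994952862}
{'mtx': array([[514.5151438 ,   0.        , 319.10853683],
       [  0.        , 514.5151438 , 243.46455656],
       [  0.        ,   0.        ,   1.        ]]), 'extrinsics': array([[-0.59220611,  0.80552415,  0.02056119,  0.29390603],
       [-0.56987912, -0.43673151,  0.69606276,  0.24251388],
       [ 0.56967509,  0.40049523,  0.71768647, -1.24806825],
       [ 0.        ,  0.        ,  0.        ,  1.        ]])}
{
[... 238 characters left out ...]
      [ 0.98928776,  0.00311843,  0.14594521, -0.54274488],
       [-0.14583385, -0.02338724,  0.98903262, -1.08438216],
       [ 0.        ,  0.        ,  0.        ,  1.        ]])}
{'mtx': array([[371.64829954,   0.        , 316.83469221],
       [  0.        , 371.64829954, 234.59871666],
       [  0.        ,   0.        ,   1.        ]]), 'hand_eye': array([[-1.35243547e-04,  2.53081790e-01, -9.67444876e-01,
        -1.62613733e-01],
       [ 9.99999786e-01,  6.53015242e-04,  3.10330331e-05,
         1.32660828e-03],
       [ 6.39610146e-04, -9.67444666e-01, -2.53081825e-01,
        -7.01449253e-02],
       [ 0.00000000e+00,  0.00000000e+00,  0.00000000e+00,
         1.00000000e+00]])}
```

View pics/scene0.png

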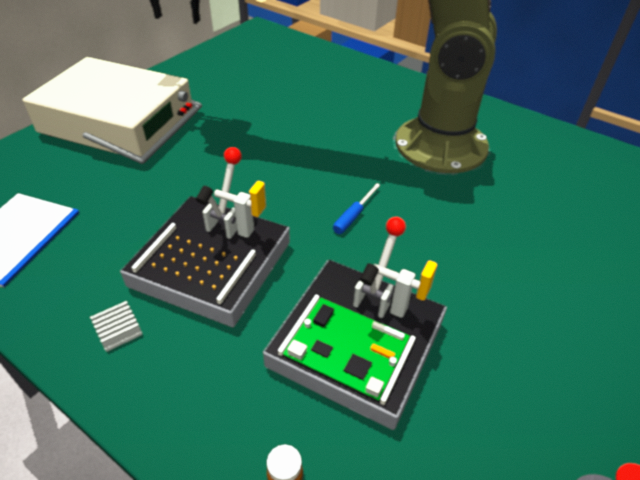

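View pics/top0.png

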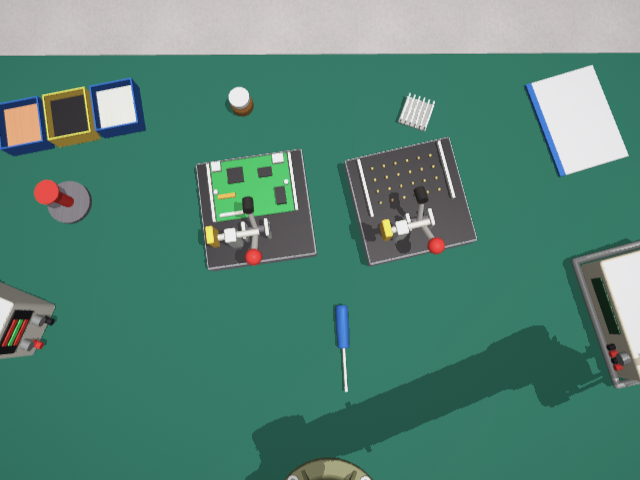

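The top view shows the loaded fixture on the left (+y), with its yellow tab at about (211,236) and its knob at (254,257). The spare is on the right, with its tab at (387,230) and its knob at (436,246). In the scene view the loaded tab is at (427,281) and the knob at (396,226).

```bash
cat > h.py <<'E'
import numpy as np,cv2
from bench import ctrl
from scipy.spatial.transform import Rotation as R
def ray(n,u,v):
    m=ctrl.camera_model(n);K=m["mtx"];E=m["extrinsics"]
    d=np.array([(u-K[0,2])/K[0,0],-(v-K[1,2])/K[1,1],-1.]);Rm=E[:3,:3]
    d=Rm.T@d; return -Rm.T@E[:3,3],d/np.linalg.norm(d)
def tri(a,b):
    (o1,d1),(o2,d2)=a,b
    t=np.linalg.lstsq(np.c_[d1,-d2],o2-o1,rcond=None)[0]
    p,q=o1+t[0]*d1,o2+t[1]*d2
    return (p+q)/2,np.linalg.norm(p-q)
def plane(n,u,v,z):
    o,d=ray(n,u,v);return o+d*(z-o[2])/d[2]
def proj(n,p):
    m=ctrl.camera_model(n);c=m["extrinsics"][:3,:3]@p+m["extrinsics"][:3,3]
    K=m["mtx"];return K[0,0]*c[0]/-c[2]+K[0,2],K[1,1]*-c[1]/-c[2]+K[1,2]
def blobs(im,kind):
    h=cv2.cvtColor(im,cv2.COLOR_RGB2HSV)
    if kind=="y": m=cv2.inRange(h,(20,150,100),(32,255,255))
    if kind=="g": m=cv2.inRange(h,(50,200,120),(65,255,255))
    if kind=="r": m=cv2.inRange(h,(0,180,80),(6,255,255))|cv2.inRange(h,(174,180,80),(180,255,255))
    n,l,s,c=cv2.connectedComponentsWithStats(m)
    return m,[(c[i].round(1),s[i],cv2.minAreaRect(np.argwhere(l==i)[:,::-1].astype(np.float32))) for i in range(1,n) if s[i,4]>25]
E
python3 - <<'E'
from h import *
for n in("scene","top"):
    im=cv2.imread(f"pics/{n}0.png")[:,:,::-1].copy()
    for k in"yrg":
        for b in blobs(im,k)[1]: print(n,k,b[0],b[1],np.round(cv2.boxPoints(b[2]),1).tolist())
im=cv2.imread("pics/top0.png")
cv2.imwrite("pics/topz.png",cv2.resize(im[140:280,185:325],None,fx=4.2,fy=4.2,interpolation=cv2.INTER_CUBIC))
im=cv2.imread("pics/scene0.png")
cv2.imwrite("pics/scenez.png",cv2.resize(im[200:340,340:460],None,fx=4.2,fy=4.2,interpolation=cv2.INTER_CUBIC))
E
```

```text
scene y [257.3 198.1] [249 181  17  36 434] [[248.5, 181.39999389648438], [263.79998779296875, 180.6999969482422], [265.6000061035156, 215.60000610351562], [250.1999969482422, 216.39999389648438]]
scene y [426.1 279.6] [416 261  21  40 439] [[413.3999938964844, 297.29998779296875], [425.5, 258.70001220703125], [437.3999938964844, 262.3999938964844], [425.3999938964844, 301.0]]
scene y [382.2 350. ] [371 344  24  13 116] [[369.8999938964844, 349.3999938964844], [371.79998779296875, 343.29998779296875], [395.29998779296875, 350.70001220703125], [393.3999938964844, 356.79998779296875]]
scene r [183.1 109.6] [180 107   7   6  27] [[179.5, 109.5], [183.0, 106.0], [187.0, 110.0], [183.5, 113.5]]
scene r [232.1 154.8] [224 147  17  17 223] [[224.0, 147.0], [240.0, 147.0], [240.0, 163.0], [224.0, 163.0]]
scene r [395.4 225.7] [387 217  18  19 273] [[387.0, 217.0], [404.0, 217.0], [404.0, 235.0], [387.0, 235.0]]
scene r [628.3 471.9] [616 463  24  17 352] [[616.0, 463.0], [639.0, 463.0], [639.0, 479.0], [616.0, 479.0]]
top y [ 56.3 106.4] [ 44  89  40  49 421] [[43.099998474121094, 93.5], [82
[... 1177 characters left out ...]
 347.29998779296875]]
top r [ 20.5 332.1] [ 13 319  15  27 102] [[12.399999618530273, 344.29998779296875], [24.799999237060547, 318.0], [28.399999618530273, 319.70001220703125], [16.100000381469727, 346.0]]
top r [ 38.2 343.7] [ 34 340  10   9  40] [[32.20000076293945, 345.3999938964844], [34.099998474121094, 339.70001220703125], [43.400001525878906, 342.79998779296875], [41.5, 348.5]]
top r [612.5 353.2] [609 350   8   7  37] [[608.2999877929688, 352.29998779296875], [615.4000244140625, 349.3999938964844], [617.2999877929688, 354.29998779296875], [610.2000122070312, 357.1000061035156]]
top r [617.1 366.8] [614 364   8   6  36] [[614.0, 364.0], [621.0, 364.0], [621.0, 369.0], [614.0, 369.0]]
```

View pics/topz.png

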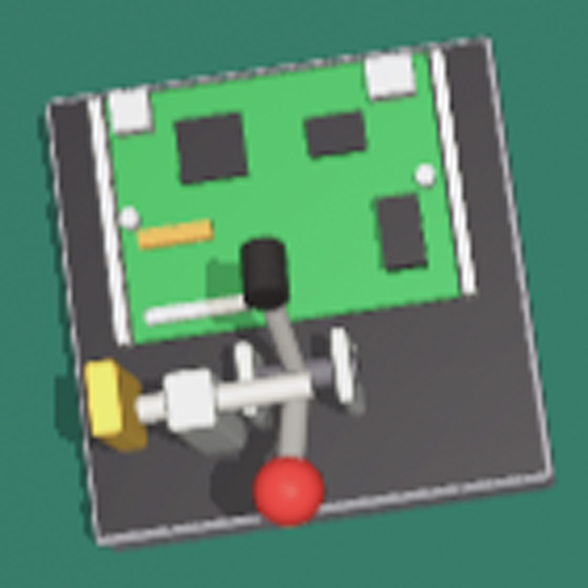

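View pics/scenez.png

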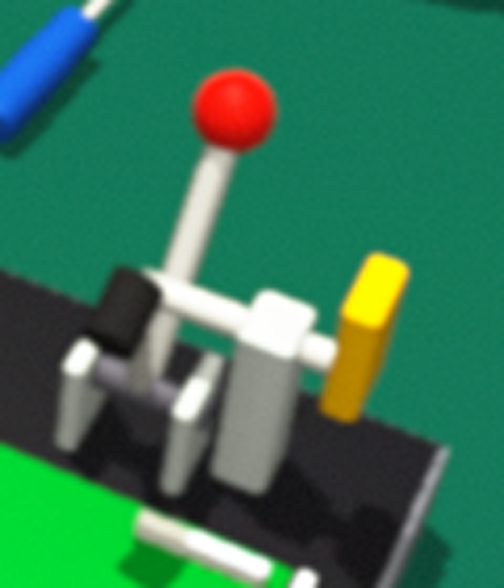

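Run:
```python
from h import *
Z=lambda x,y:(x/4.2+185-.4,y/4.2+140-.4)
c=[plane("top",*Z(*p),.05) for p in [(48,103),(490,40),(552,472),(98,540)]]
for p in c:print(p.round(4))
ctr=sum(c)/4;print("centre",ctr)
ey=[c[0]-c[1],c[3]-c[2]];ex=[c[0]-c[3],c[1]-c[2]]
print([np.linalg.norm(e) for e in ey+ex])
print([np.degrees(np.arctan2(-e[0],e[1])) for e in ey],[np.degrees(np.arctan2(e[1],e[0])) for e in ex])
S=lambda x,y:(x/4.2+340-.4,y/4.2+200-.4)
tab=tri(ray("top",*Z(105,399)),ray("scene",*S(377,290)));knob=tri(ray("top",*Z(289,490)),ray("scene",*S(235,110)))
print("tab",tab,"knob",knob)
print(plane("top",*Z(105,399),.17),plane("scene",*S(377,290),.17),plane("top",*Z(289,490),.174),plane("scene",*S(235,110),.174))
a=np.radians(np.mean([np.degrees(np.arctan2(-e[0],e[1])) for e in ey]+[np.degrees(np.arctan2(e[1],e[0])) for e in ex]));print(np.degrees(a))
B=np.c_[[np.cos(a),np.sin(a),0],[-np.sin(a),np.cos(a),0],[0,0,1]]
for q in(tab[0],knob[0]):print("in fixture",B.T@(q-ctr*[1,1,0]))
s=ctrl.get_state();print(R.from_rotvec(s["tool_rot"]).as_matrix().round(3))
# spare knob, tab
print("spare",plane("top",436,246,.174),plane("top",386,229,.17),plane("top",346,160,.05),plane("top",372,262,.05))
```

```text
[0.6905 0.2705 0.05  ]
[0.7221 0.056  0.05  ]
[0.511  0.0244 0.05  ]
[0.4779 0.2386 0.05  ]
centre [0.600381   0.14737073 0.05      ]
[np.float64(0.2168347054452494), np.float64(0.21675019478287477), np.float64(0.215025507402952), np.float64(0.21339845784997793)]
[np.float64(8.363120492893332), np.float64(8.793150517828954)] [np.float64(8.542964239633196), np.float64(8.520005792429886)]
tab (array([0.52706745, 0.21385786, 0.16517954]), np.float64(0.003738557827337737)) knob (array([0.48737047, 0.13297261, 0.17334256]), np.float64(0.003621327837437087))
[0.52709711 0.21106296 0.17      ] [0.53036098 0.21679359 0.17      ] [0.48811628 0.13125995 0.174     ] [0.48705162 0.13479935 0.174     ]
8.554810260696343
in fixture [-0.06260754  0.07665318  0.16517954]
in fixture [-0.11389498  0.002573    0.17334256]
[[-0.001  0.372 -0.928]
 [ 0.002 -0.928 -0.372]
 [-1.    -0.002  0.   ]]
spare [ 0.50749122 -0.18947599  0.174     ] [ 0.53809535 -0.10273236  0.17      ] [ 0.69918122 -0.03512131  0.05      ] [ 0.49154141 -0.08623429  0.05      ]
```

```bash
python3 -m jog '[{"rot":[0.89,0,0],"travel":[-0.11,0,0],"jaw":-1},{"rot":[0.89,0,0],"travel":[-0.11,0,0],"jaw":-1},{"rot":[0.89,0,0],"travel":[-0.11,0,0],"jaw":-1},{"rot":[0,0,0],"travel":[0,-0.1,-0.12],"jaw":-1},{"rot":[0,0,0],"travel":[0,-0.1,-0.12],"jaw":-1},{"rot":[0,0,0],"travel":[0,-0.1,-0.12],"jaw":-1},{"rot":[0,0,0],"travel":[0,-0.1,-0.12],"jaw":-1},{"rot":[0,0,0],"travel":[0,-0.1,-0.12],"jaw":-1}]' 20
cat > st.py <<'E'
from h import *
import sys
s=ctrl.get_state();M=R.from_rotvec(s["tool_rot"]).as_matrix()
T=np.array(eval(sys.argv[1])) if len(sys.argv)>1 else None
print("t",s["time"].round(2) if hasattr(s["time"],"round") else s["time"],s["position"].round(4),"F",s["ft_force"].round(1),"w",round(s["grip_width"],3));print(M.round(3).tolist())
if T is not None: print("units",(M.T@(T-s["position"])/.3).round(4))
print("tool y yaw",np.degrees(np.arctan2(M[1,1],M[0,1])))
E
python3 st.py '[0.527,0.2135,0.3]'
```

```text
time: 0.9
position: [0.3983, -0.4269, 0.3212]
tool_rot: [2.144, 0.159, -2.145]
ft_force: [0.9, 0.3, 0.5]
grip_width: 1.001
t 0.9 [ 0.3983 -0.4269  0.3212] F [0.9 0.3 0.5] w 1.001
[[-0.0, 0.147, -0.989], [0.0, -0.989, -0.147], [-1.0, -0.0, 0.0]]
units [ 0.0709 -2.0482 -0.7382]
tool y yaw -81.54034111166253
```

```bash
python3 -m jog '[{"rot":[0,0,0],"travel":[0,-0.14,-0.07],"jaw":-1},{"rot":[0,0,0],"travel":[0,-0.14,-0.07],"jaw":-1},{"rot":[0,0,0],"travel":[0,-0.14,-0.07],"jaw":-1},{"rot":[0,0,0],"travel":[0,-0.14,-0.07],"jaw":-1},{"rot":[0,0,0],"travel":[0,-0.14,-0.07],"jaw":-1},{"rot":[0,0,0],"travel":[0,-0.14,-0.07],"jaw":-1},{"rot":[0,0,0],"travel":[0,-0.14,-0.07],"jaw":-1},{"rot":[0,0,0],"travel":[0,-0.14,-0.07],"jaw":-1}]'
python3 -m jog '[{"rot":[0,0,0],"travel":[0,-0.15,-0.03],"jaw":-1},{"rot":[0,0,0],"travel":[0,-0.15,-0.03],"jaw":-1},{"rot":[0,0,0],"travel":[0,-0.15,-0.03],"jaw":-1},{"rot":[0,0,0],"travel":[0,-0.15,-0.03],"jaw":-1},{"rot":[0,0,0],"travel":[0,-0.15,-0.03],"jaw":-1},{"rot":[0,0,0],"travel":[0,-0.15,-0.03],"jaw":-1},{"rot":[0,0,0],"travel":[0.06,0,0],"jaw":-1},{"rot":[0,0,0],"travel":[0,0,0],"jaw":-1}]'
python3 st.py '[0.527,0.2135,0.3]'
python3 - <<'E'
from h import *
cv2.imwrite("pics/w1.png",ctrl.get_image("wrist")[:,:,::-1])
E
```

```text
time: 1.7
position: [0.5142, -0.0697, 0.3213]
tool_rot: [2.144, 0.158, -2.145]
ft_force: [1.0, -0.1, 1.2]
grip_width: 1.001
time: 2.5
position: [0.5262, 0.2045, 0.3011]
tool_rot: [2.137, 0.161, -2.147]
ft_force: [0.1, -0.6, -0.2]
grip_width: 1.0
t 2.5 [0.5262 0.2045 0.3011] F [ 0.1 -0.6 -0.2] w 1.0
[[-0.004, 0.151, -0.989], [-0.001, -0.989, -0.151], [-1.0, 0.001, 0.005]]
units [ 0.0035 -0.0293 -0.0072]
tool y yaw -81.33260378202829
```

View pics/w1.png

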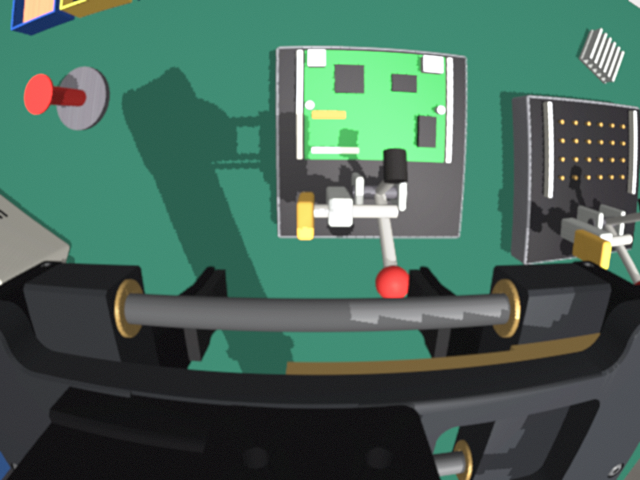

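The wrist view shows the tab at about (305,216) and the knob at (392,282). I'll refine both by casting rays.

```bash
cat >> h.py <<'E'
def wray(u,v,s):
    m=ctrl.camera_model("wrist");K=m["mtx"];H=m["hand_eye"]
    x,y=u-K[0,2],v-K[1,2];r=np.hypot(x,y);th=r/K[0,0]
    d=np.array([np.sin(th)*x/r,-np.sin(th)*y/r,-np.cos(th)])
    M=R.from_rotvec(s["tool_rot"]).as_matrix()
    return s["position"]+M@H[:3,3],M@H[:3,:3]@d
def wplane(u,v,s,z):
    o,d=wray(u,v,s);return o+d*(z-o[2])/d[2]
E
python3 - <<'E'
from h import *
s=ctrl.get_state()
im=cv2.imread("pics/w1.png")
for k in "yr":
  for b in blobs(im[:,:,::-1].copy(),k)[1]: print(k,b[0],b[1])
print("knob",wplane(392,282,s,.174), wplane(392,282,s,.174)[:2])
for p in [(298,194),(312,194),(313,237),(299,239),(306,215)]:print(p,wplane(*p,s,.17).round(4))
cv2.imwrite("pics/w1z.png",cv2.resize(im[180:300,270:430],None,fx=5,fy=5,interpolation=cv2.INTER_CUBIC))
E
```

```text
y [66.4  1.8] [62  0 10  6 40]
y [92.8  6. ] [ 63   0  68  16 558]
y [305.8 204.4] [297 193  17  36 237]
y [588.1 246.7] [573 231  34  37 744]
r [65.5 96.4] [ 42  77  43  35 516]
r [389.4 278.3] [377 267  33  31 377]
knob [0.48932727 0.13115432 0.174     ] [0.48932727 0.13115432]
(298, 194) [0.5513 0.2205 0.17  ]
(312, 194) [0.553  0.2094 0.17  ]
(313, 237) [0.5178 0.2035 0.17  ]
(299, 239) [0.5144 0.2146 0.17  ]
(306, 215) [0.5352 0.2117 0.17  ]
```

View pics/w1z.png

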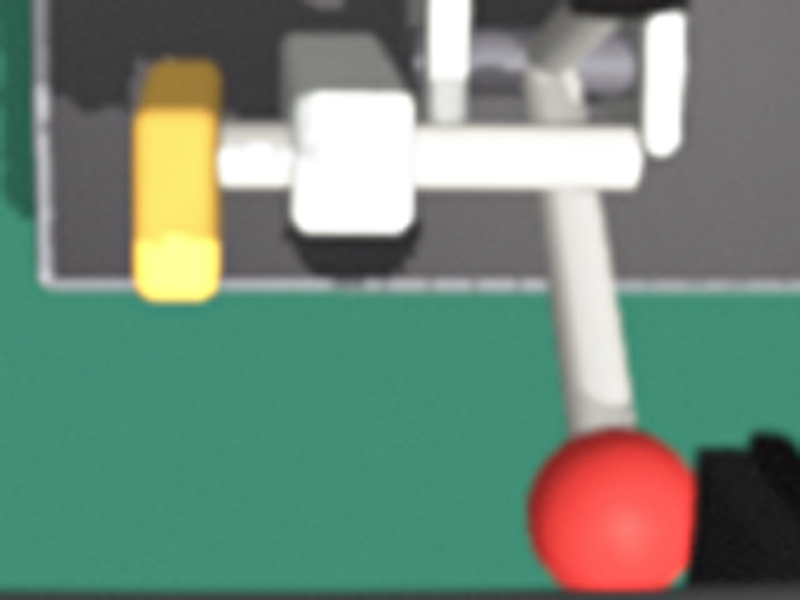

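```bash
python3 - <<'E'
from h import *
s=ctrl.get_state()
for p in [(305,220.6),(305,201.3),(305,240)]:print(p,wplane(*p,s,.17).round(4))
print(wplane(270+613/5-.4,180+515/5-.4,s,.174).round(4))
E
python3 st.py '[0.5285,0.2125,0.148]'
```

```text
(305, 220.6) [0.5305 0.2119 0.17  ]
(305, 201.3) [0.5463 0.2141 0.17  ]
(305, 240) [0.5143 0.2096 0.17  ]
[0.4888 0.1309 0.174 ]
t 2.55 [0.5271 0.2028 0.3021] F [ 0.3 -1.2  1. ] w 0.996
[[-0.003, 0.148, -0.989], [-0.002, -0.989, -0.148], [-1.0, 0.001, 0.003]]
units [ 0.5136 -0.0318 -0.0109]
tool y yaw -81.51261845850836
```

```bash
python3 -m jog '[{"rot":[0,0,0],"travel":[0.1,-0.031,-0.01],"jaw":0},{"rot":[0,0,0],"travel":[0.1,0,0],"jaw":0},{"rot":[0,0,0],"travel":[0.1,0,0],"jaw":0},{"rot":[0,0,0],"travel":[0.07,0,0],"jaw":0},{"rot":[0,0,0],"travel":[0,0,0],"jaw":0}]'
python3 st.py '[0.529,0.2122,0.144]'
python3 - <<'E'
from h import *
im=ctrl.get_image("scene")[:,:,::-1]
cv2.imwrite("pics/s2.png",cv2.resize(im[130:360,280:520],None,fx=2.5,fy=2.5))
E
```

```text
time: 3.05
position: [0.5284, 0.21, 0.1899]
tool_rot: [2.14, 0.153, -2.151]
ft_force: [0.2, -1.1, -0.3]
grip_width: 0.632
t 3.05 [0.5284 0.21   0.1899] F [ 0.2 -1.1 -0.3] w 0.632
[[-0.005, 0.144, -0.99], [-0.003, -0.99, -0.144], [-1.0, 0.002, 0.005]]
units [ 0.1531 -0.0071 -0.0038]
tool y yaw -81.71651311596193
```

View pics/s2.png

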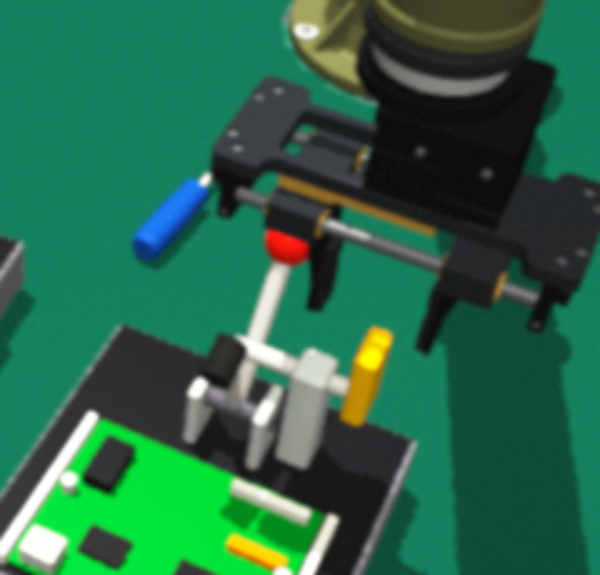

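The scene crop shows the open fingers, with tips at (320,305) and (425,350), on either side of the tab top at (377,342). I'll descend and close.

```bash
python3 -m jog '[{"rot":[0,0,0],"travel":[0,-0.007,-0.003],"jaw":0},{"rot":[0,0,0],"travel":[0.05,0,0],"jaw":0},{"rot":[0,0,0],"travel":[0.05,0,0],"jaw":0},{"rot":[0,0,0],"travel":[0.05,0,0],"jaw":0},{"rot":[0,0,0],"travel":[0,0,0],"jaw":0}]'
python3 st.py '[0.529,0.2122,0.144]'
python3 -m jog '[{"rot":[0,0,0],"travel":[0,0,0],"jaw":1},{"rot":[0,0,0],"travel":[0,0,0],"jaw":1},{"rot":[0,0,0],"travel":[0,0,0],"jaw":1},{"rot":[0,0,0],"travel":[0,0,0],"jaw":1},{"rot":[0,0,0],"travel":[0,0,0],"jaw":1}]' 15
python3 st.py '[0.529,0.2122,0.144]'
```

```text
time: 3.6
position: [0.5281, 0.2144, 0.1444]
tool_rot: [2.138, 0.157, -2.149]
ft_force: [-0.0, 0.4, -0.7]
grip_width: 0.499
t 3.6 [0.5281 0.2144 0.1444] F [-0.   0.4 -0.7] w 0.499
[[-0.005, 0.147, -0.989], [-0.002, -0.989, -0.147], [-1.0, 0.001, 0.005]]
units [ 0.0012  0.0075 -0.0018]
tool y yaw -81.52209086933162
time: 4.1
position: [0.5303, 0.2153, 0.1479]
tool_rot: [2.145, 0.158, -2.144]
ft_force: [-0.5, 0.2, 0.8]
grip_width: 0.159
t 4.1 [0.5303 0.2153 0.1479] F [-0.5  0.2  0.8] w 0.159
[[0.001, 0.147, -0.989], [-0.0, -0.989, -0.147], [-1.0, 0.0, -0.001]]
units [0.0131 0.0096 0.0058]
tool y yaw -81.53593185538104
```

```bash
python3 -m jog '[{"rot":[0,0,0],"travel":[0,-0.015,0],"jaw":1},{"rot":[0,0,0],"travel":[0,-0.02,0],"jaw":1},{"rot":[0,0,0],"travel":[0,-0.02,0],"jaw":1},{"rot":[0,0,0],"travel":[0,-0.02,0],"jaw":1},{"rot":[0,0,0],"travel":[0,-0.015,0],"jaw":1},{"rot":[0,0,0],"travel":[0,0,0],"jaw":1}]' 20
python3 st.py '[0.5303,0.2153,0.148]'
python3 - <<'E'
from h import *
im=ctrl.get_image("top")[:,:,::-1]
cv2.imwrite("pics/t3.png",cv2.resize(im[140:290,165:325],None,fx=4,fy=4))
E
```

```text
time: 4.7
position: [0.5262, 0.2428, 0.1479]
tool_rot: [2.145, 0.16, -2.143]
ft_force: [-1.0, -1.8, 6.0]
grip_width: 0.156
t 4.7 [0.5262 0.2428 0.1479] F [-1.  -1.8  6. ] w 0.156
[[0.001, 0.148, -0.989], [-0.0, -0.989, -0.148], [-1.0, 0.0, -0.001]]
units [-0.0003  0.0928 -0.0001]
tool y yaw -81.48100060333242
```

View pics/t3.png

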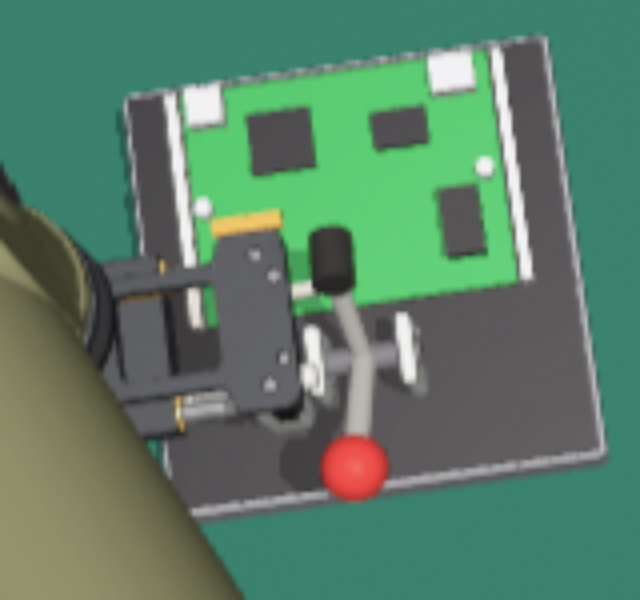

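The bolt end, near (312,375), is now clear of the rod. I'll nudge it to the stop.

```bash
python3 -m jog '[{"rot":[0,0,0],"travel":[0,-0.01,0],"jaw":1},{"rot":[0,0,0],"travel":[0,-0.01,0],"jaw":1},{"rot":[0,0,0],"travel":[0,0,0],"jaw":1}]' 20
python3 st.py '[0.5303,0.2153,0.148]'
```

```text
time: 5.05
position: [0.5262, 0.2431, 0.1479]
tool_rot: [2.142, 0.147, -2.143]
ft_force: [-1.6, -12.3, 9.8]
grip_width: 0.155
t 5.05 [0.5262 0.2431 0.1479] F [ -1.6 -12.3   9.8] w 0.155
[[-0.0, 0.145, -0.989], [-0.008, -0.989, -0.145], [-1.0, 0.008, 0.001]]
units [ 0.0003  0.0935 -0.0002]
tool y yaw -81.68935271641176
```

```bash
python3 -m jog '[{"rot":[0,0,0],"travel":[0,0,0],"jaw":0},{"rot":[0,0,0],"travel":[0,0,0],"jaw":0},{"rot":[0,0,0],"travel":[0,0,0],"jaw":0},{"rot":[0,0,0],"travel":[0,0,0],"jaw":0},{"rot":[0,0,0],"travel":[-0.1,0,0],"jaw":0},{"rot":[0,0,0],"travel":[-0.15,0,0],"jaw":0},{"rot":[0,0,0],"travel":[-0.1,0,0],"jaw":1},{"rot":[0,0,0],"travel":[0,0,0],"jaw":1}]'
python3 st.py '[0.445,0.126,0.255]'
python3 - <<'E'
from h import *
cv2.imwrite("pics/w4.png",ctrl.get_image("wrist")[:,:,::-1])
E
```

```text
time: 5.85
position: [0.5268, 0.2507, 0.2573]
tool_rot: [2.154, 0.164, -2.137]
ft_force: [-0.1, -0.1, 0.2]
grip_width: 0.393
t 5.85 [0.5268 0.2507 0.2573] F [-0.1 -0.1  0.2] w 0.393
[[0.007, 0.149, -0.989], [0.004, -0.989, -0.149], [-1.0, -0.003, -0.008]]
units [0.0039 0.3706 0.3316]
tool y yaw -81.44944353842396
```

View pics/w4.png

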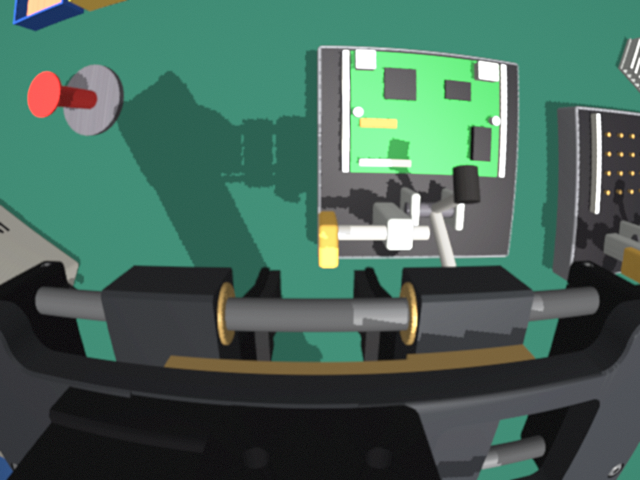

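The catch is out, with the tab at (328,240) and the bolt end at about (428,233), left of the rod. Next I'll move behind the knob.

```bash
python3 -m jog '[{"rot":[0,0,0],"travel":[0,0.075,0.067],"jaw":1},{"rot":[0,0,0],"travel":[0,0.075,0.067],"jaw":1},{"rot":[0,0,0],"travel":[0,0.075,0.067],"jaw":1},{"rot":[0,0,0],"travel":[0,0.075,0.067],"jaw":1},{"rot":[0,0,0],"travel":[0,0.075,0.067],"jaw":1},{"rot":[0,0,0],"travel":[0,0,0],"jaw":1}]'
python3 st.py '[0.4435,0.125,0.17]'
```

```text
time: 6.5
position: [0.4404, 0.1183, 0.2509]
tool_rot: [2.143, 0.15, -2.149]
ft_force: [0.6, -0.2, 0.2]
grip_width: 0.005
t 6.5 [0.4404 0.1183 0.2509] F [ 0.6 -0.2  0.2] w 0.005
[[-0.003, 0.142, -0.99], [-0.003, -0.99, -0.142], [-1.0, 0.003, 0.003]]
units [ 0.2697 -0.0213 -0.0142]
tool y yaw -81.82760902781801
```

```bash
python3 -m jog '[{"rot":[0,0,0],"travel":[0.07,-0.022,0],"jaw":1},{"rot":[0,0,0],"travel":[0.1,0,0],"jaw":1},{"rot":[0,0,0],"travel":[0.1,0,0],"jaw":1},{"rot":[0,0,0],"travel":[0,0,0],"jaw":1}]'
python3 st.py '[0.4435,0.125,0.17]'
python3 - <<'E'
from h import *
im=ctrl.get_image("scene")[:,:,::-1]
cv2.imwrite("pics/s5.png",cv2.resize(im[130:360,280:520],None,fx=2.5,fy=2.5))
cv2.imwrite("pics/w5.png",ctrl.get_image("wrist")[:,:,::-1])
E
```

```text
time: 6.9
position: [0.4379, 0.1286, 0.167]
tool_rot: [2.134, 0.161, -2.154]
ft_force: [-0.4, -0.3, -0.5]
grip_width: 0.006
t 6.9 [0.4379 0.1286 0.167 ] F [-0.4 -0.3 -0.5] w 0.006
[[-0.009, 0.149, -0.989], [-0.0, -0.989, -0.149], [-1.0, -0.001, 0.009]]
units [-0.01    0.0148 -0.0165]
tool y yaw -81.44109683069782
```

View pics/s5.png

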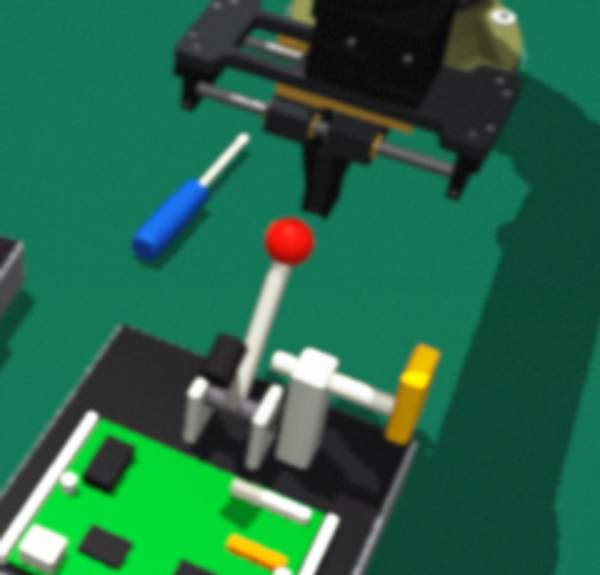

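View pics/w5.png

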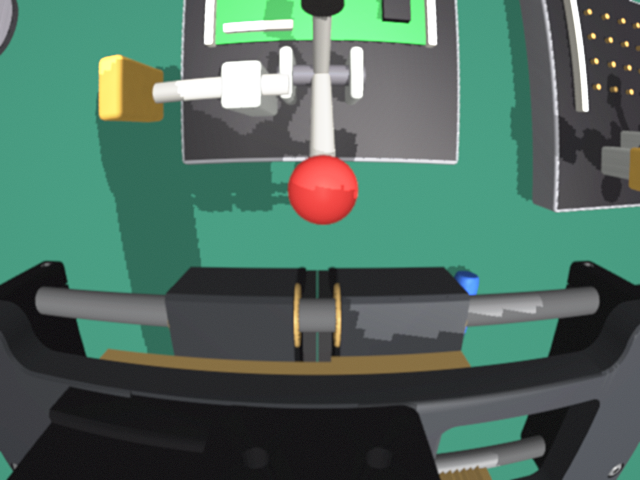

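The wrist view has the knob at (323,189), in line with the finger centre at about column 319. In the scene crop the lever still leans back, the catch is out, and the shut fingers are behind the knob. I'll push along the arc.

```bash
python3 -m jog '[{"rot":[0,0,0],"travel":[0,0,-0.04],"jaw":1},{"rot":[0,0,0],"travel":[0,0,-0.04],"jaw":1},{"rot":[0,0,0],"travel":[-0.045,0,-0.083],"jaw":1},{"rot":[0,0,0],"travel":[-0.021,0,-0.083],"jaw":1},{"rot":[0,0,0],"travel":[-0.002,0,-0.083],"jaw":1},{"rot":[0,0,0],"travel":[0,0,0],"jaw":1}]'
python3 st.py '[0.4435,0.125,0.17]'
python3 - <<'E'
from h import *
im=ctrl.get_image("scene")[:,:,::-1]
cv2.imwrite("pics/s6.png",cv2.resize(im[130:360,280:520],None,fx=2.5,fy=2.5))
E
```

```text
time: 7.6
position: [0.5425, 0.1434, 0.1936]
tool_rot: [2.15, 0.16, -2.143]
ft_force: [-0.1, -0.3, 0.6]
grip_width: 0.006
t 7.6 [0.5425 0.1434 0.1936] F [-0.1 -0.3  0.6] w 0.006
[[0.003, 0.146, -0.989], [0.003, -0.989, -0.146], [-1.0, -0.002, -0.004]]
units [0.0774 0.0126 0.3356]
tool y yaw -81.6133661944845
```

View pics/s6.png

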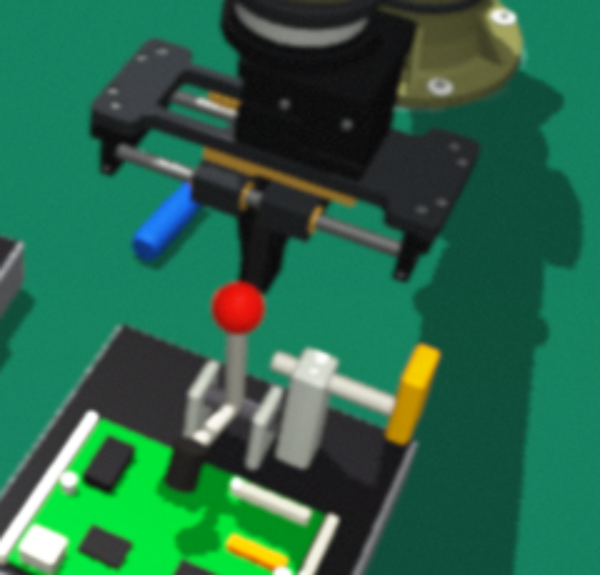

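The lever is just past upright, with the knob at (238,307) in the crop and the fingers behind it. I'll carry on.

```bash
python3 -m jog '[{"rot":[0,0,0],"travel":[0.02,0,-0.06],"jaw":1},{"rot":[0,0,0],"travel":[0.03,0,-0.06],"jaw":1},{"rot":[0,0,0],"travel":[0.03,0,-0.04],"jaw":1},{"rot":[0,0,0],"travel":[0,0,0],"jaw":1}]'
python3 st.py '[0.4435,0.125,0.17]'
python3 - <<'E'
from h import *
im=ctrl.get_image("scene")[:,:,::-1]
cv2.imwrite("pics/s7.png",cv2.resize(im[130:360,280:520],None,fx=2.5,fy=2.5))
E
```

```text
time: 8.05
position: [0.586, 0.15, 0.1672]
tool_rot: [2.143, 0.159, -2.147]
ft_force: [-0.5, 0.0, 0.5]
grip_width: 0.009
t 8.05 [0.586  0.15   0.1672] F [-0.5  0.   0.5] w 0.009
[[-0.002, 0.147, -0.989], [0.0, -0.989, -0.147], [-1.0, -0.0, 0.002]]
units [-0.0084  0.0124  0.482 ]
tool y yaw -81.53458705788535
```

View pics/s7.png

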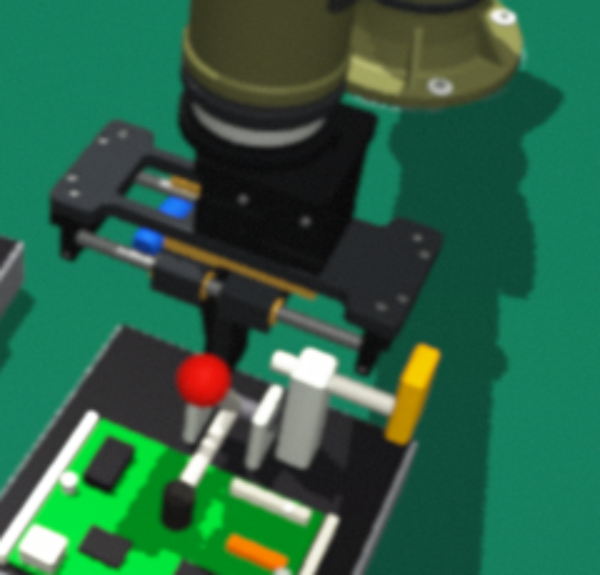

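The foot is almost down. I'll push gently on to the stop.

```bash
python3 -m jog '[{"rot":[0,0,0],"travel":[0,0,-0.02],"jaw":1},{"rot":[0,0,0],"travel":[0,0,-0.02],"jaw":1},{"rot":[0,0,0],"travel":[0,0,0],"jaw":1}]'
python3 -m jog '[{"rot":[0,0,0],"travel":[0,0,-0.02],"jaw":1},{"rot":[0,0,0],"travel":[0,0,0],"jaw":1}]'
```

```text
time: 8.4
position: [0.5902, 0.1509, 0.1681]
tool_rot: [2.123, 0.155, -2.161]
ft_force: [-21.3, -5.1, 11.6]
grip_width: 0.007
time: 8.6
position: [0.5905, 0.151, 0.168]
tool_rot: [2.108, 0.152, -2.172]
ft_force: [-37.4, -9.1, 21.3]
grip_width: 0.003
```

It's at the stop: the force rises with no motion. I'll back off and lift clear.

```bash
python3 -m jog '[{"rot":[0,0,0],"travel":[0,0,0.08],"jaw":1},{"rot":[0,0,0],"travel":[0,0,0.1],"jaw":1},{"rot":[0,0,0],"travel":[0,0,0.1],"jaw":1},{"rot":[0,0,0],"travel":[-0.1,0,0.05],"jaw":1},{"rot":[0,0,0],"travel":[-0.15,0,0.05],"jaw":1},{"rot":[0,0,0],"travel":[-0.15,0,0],"jaw":1},{"rot":[0,0,0],"travel":[0,0,0],"jaw":1},{"rot":[0,0,0],"travel":[0,0,0],"jaw":1}]'
python3 - <<'E'
from h import *
im=ctrl.get_image("scene")[:,:,::-1]
a=ctrl.get_image("wrist")[:,:,::-1]
cv2.imwrite("pics/s8.png",cv2.resize(im[180:410,240:480],None,fx=2.5,fy=2.5))
cv2.imwrite("pics/w8.png",a)
b=[b for b in blobs(im[:,:,::-1].copy(),"r")[1]];print([x[0] for x in b])
# expected knob fully over, and at 1.07
k0=np.array([.488,.132,0]);xf=np.array([.989,.149,0])
for th in (1.07,1.25):
    t=th-.628; p=k0+xf*(.0647+.11*np.sin(t))+[0,0,.085+.11*np.cos(t)];print(th,proj("scene",p))
print(ctrl.get_state()["ft_force"])
E
```

```text
time: 9.4
position: [0.4919, 0.1364, 0.2899]
tool_rot: [2.149, 0.158, -2.139]
ft_force: [-0.4, 0.2, -0.9]
grip_width: 0.005
[array([183.1, 109.7]), array([232.3, 155.2]), array([360.4, 282.2]), array([628.3, 471.9])]
1.07 (np.float64(364.42386055668396), np.float64(268.7285205324013))
1.25 (np.float64(358.7565019737532), np.float64(281.64044467881035))
[-0.45945468 -0.59454973 -0.9725823 ]
```

View pics/s8.png

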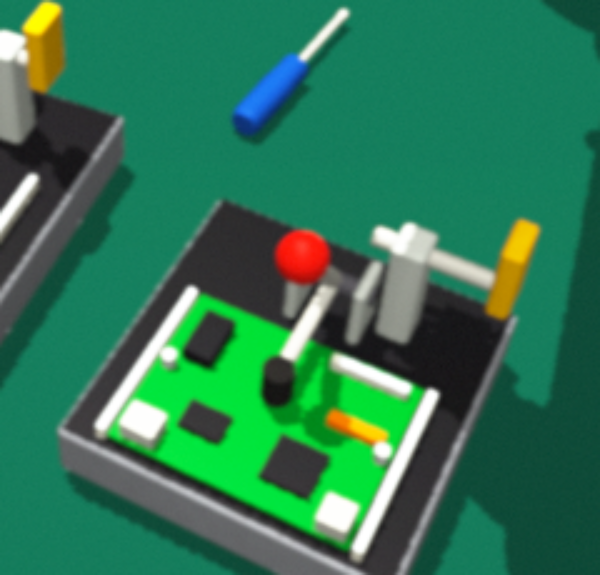

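View pics/w8.png

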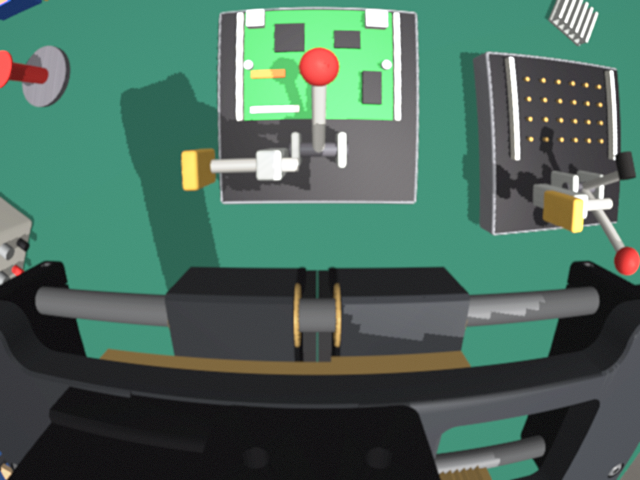

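The lever is fully over: the knob is at (360,282), where (359,282) is predicted for 1.25 rad. The foot is on the board, the catch is out, and the gripper is clear.

```bash
python3 -c "
from bench import ctrl
print(ctrl.close_job())"
```

```text
the job is handed in; nothing more can be done
None
```

I released the loaded fixture's catch, threw its lever fully over and handed the job in at about 9.5 s. The hand-in gave no verdict.

- **Catch:** I pinched the yellow tab and slid it about 28 mm. It then stopped moving and the force rose to about 12 N, so I took that as its released stop. The lever still leaned back at this point.
- **Lever:** I pushed the red knob over from behind with the shut fingers until it stopped, at about 44 N of wrist force in total. I then backed off and lifted clear.
- **Last checks:** In the scene view the knob is at pixel (360, 282), against a predicted (359, 282) for 1.25 rad. The rubber foot is on the board, the catch is still out, and the force reading is about 1 N, so the gripper is touching nothing.
- **Empty fixture:** I never went near it at working height, and its catch and lever look unchanged.
- **Disagreements:** The camera views differed by about 4 to 6 mm on the tab and knob positions. The measured gripper position also wandered by a few millimetres. Neither affected the result.

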